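# Tap a tapered post home in a rotary stage

### The job

Take the square-headed post out of the rack and stand it in the tapered socket of the rotary stage, turning it until the flat tang at its foot drops into the hidden slot at the bottom; push it only lightly, so that it still stands a few millimetres proud, and let go. Then tap it down from above, with the closed fingertips on its top, until its flange is fully home on the stage's rim and friction holds it there. Leave the round-headed post in the rack.

Things in the scene. Friction and masses are not known exactly. Their poses are not given: they have to be found in the camera images.
- post_grip (a point): Centre of the square head (24 x 24 mm, 40 mm tall, faces square to post x and y) of the loose steel post to be fitted, about 0.15 kg. The point is 24 mm above the underside of the flange and 20 mm below the flat top. A small dark cross hole through the head runs along post x. The post stands upright in a rack hole, its flange on the rack's top.
- post_seat (a point): Centre of the underside of the square-headed post's round flange (48 mm diameter, 4 mm thick): the face that must come down on the stage's rim. Below it hangs a round shank, 32 mm long, tapering from 23.9 mm at the flange to 16 mm diameter (half angle 7 degrees), then the tang. Same axes as the post.
- post_tip (a point): Foot of the flat tang at the lower end of the square-headed post's shank, 48 mm below the flange's underside. The tang is 16 mm tall, 12 mm wide along post x and 5 mm thick along post y, so the cross hole in the head shows its direction. Same axes as the post.
- post_top (a point): Centre of the flat 24 x 24 mm top of the square-headed post: tap here. 44 mm above the flange's underside. Same axes as the post.
- post: The square-headed post; origin at the foot of its tang, z up through the head.
- stage_mouth (a point): Centre of the round socket's mouth, level with the flat top rim of the rotary stage, 62 mm above the table; z up. Rim 39 mm inner, 60 mm outer diameter; black housing on a 100 x 100 x 10 mm base plate that is fixed to the table; small knob on its -x side. Letting the post go must happen with its flange 2 to 10 mm above this rim, before it is tapped home.
- taper_mid (a point): Point on the socket's axis, 17 mm below the rim, between four sprung steel segments that match the shank's taper. They touch the shank when the flange is about 8 mm above the rim, then resist more and more, about 2 N per mm, up to some 17 N (13 to 22 with varying friction) as the flange meets the rim. The taper grips by friction and stays as deep as it was pushed.
- slot_floor (a point): Centre of the socket's hard steel floor, 34 mm below the rim, with a slot 7 mm wide and 18 mm deep. The slot lies at an unknown angle, -0.7 to +0.7 rad about z from this point's x axis, and does not turn when rubbed. The tang's 12 mm side must lie along it within 0.15 rad (a half turn is equal); if not, the tang stands on the floor with the flange 14 mm above the rim.
- rack_top (a point): Centre of the top face of the grey rack, 64 x 165 x 56 mm, fixed to the table; its long side is along its y. Two through holes of 29 mm diameter lie 50 mm to either side of this point along its y; one holds the square-headed post, the other the round-headed one.
- round_post_grip (a point): Centre of the head of the other loose post, which stays in the rack: round head 24 mm diameter and 40 mm tall, the same 48 mm flange, a straight shank of 12 mm. This point is 24 mm above its flange's underside.
- round_post: The round-headed post; origin at the foot of its shank, 72 mm below the centre of the head.
Things that resemble listed ones, but are neither listed nor needed, are in the scene too. What is shaped like the post but green or turquoise is not meant.

How it is judged:
On the way, in this order (a step that is already met when the one before it is completed fails the run):
1. the square-headed post stands in the socket with its tang in the slot, still proud (flange 2 to 10.5 mm above the rim), and has been let go (z of post_seat in the frame of stage_mouth between 0.002 and 0.0105 m and horizontal distance between post_seat and stage_mouth below 0.004 m and angle between post's own z axis and vertical below 0.12 rad and contact force between the fingers and post below 0.1 N), for 0.2 s.
2. the fingertips press on the post's top from above (contact force between the fingers and post above 3 N and z of the grasp point in the frame of post_top above 0.004 m).
At the end, for the whole second after the job is handed in: The square-headed post stands upright in the stage's socket with its flange down on the rim (gap under 1.5 mm, axis within 2.5 mm and 0.05 rad), at rest; the round-headed post stands in its rack hole (z of post_seat in the frame of stage_mouth below 0.0015 m and horizontal distance between post_seat and stage_mouth below 0.0025 m and angle between the z axis of post and the z axis of stage_mouth, either way round below 0.05 rad and linear speed of post below 0.01 m/s and horizontal distance between round_post and rack_top below 0.06 m and angle between round_post's own z axis and vertical below 0.1 rad); the robot touches nothing.
It fails at once if the round-headed post is lifted out or knocked (moved more than 15 mm) (distance of round_post from where it was at the start of the episode above 0.015 m).
It also fails if it takes over 58 s, if anything falls off the work surface, if the arm or the gripper's body presses on something with over 40 N, if the wrist force passes 120 N, or if a joint passes its speed limit or range.

### The arm

A 6-joint arm with a two-finger parallel gripper is mounted at the origin on a cart in front of the work surface, level with it; the furniture and walls round the work are solid. World frame = base frame: x ahead of the robot, y to its left, z up, the work surface at z = 0. Lengths are in m, angles in rad, forces in N, time in s.
With the tool pointing down it reaches from about 0.35 to 0.775 m from the base axis. Payload 5.5 kg.
Tool frame: the origin (TCP) lies at the very end of the fingers, on their centre line; the grasp point (between the pads) lies 19 mm behind it; z points along the fingers, y is the direction in which the jaws open and shut (so a half turn about z gives the same grasp; the last joint's range is limited). The gripper opens to 85 mm and grips with 20 to 120 N. Pads are 22 mm wide; open, the fingers measure 114 mm over their backs; the gripper's body (76 mm by 85 mm) begins 54 mm behind the grasp point. The pads swing forward as they close: fully open they stand 13 mm farther back than shut.
Start: joints at [1.032, 0.313, 0.046, 1.304, 0, 1.431], TCP at [0.223, 0.53, 0.231] pointing down, gripper open.
Joint ranges: [-2.76, 2.76], [-0.86, 1.69], [-1.03, 1.26], [-2.2, 2.34], [-1.47, 1.5], [-3.14, 3.14]. Speed limits (rad/s): [2.57, 2.57, 3.14, 3.14, 3.14, 3.14].

### API

Orientations are given as a unit quaternion [w, x, y, z].
In Python, from workcell import get_state, imaging, env, spotter gives the robot as it stands.
- The arm moves only by the tool play_rows, never from a script. Its argument "moves" is a list of rows, each an object with "claw": the finger opening in cm, from 0 to 8.54; "delta_pos": the shift along the tool's x, y, z in cm, a list of three; "twist": the turn about the tool's z in degrees. A call has 1 to 12 rows; each row is the pose to reach, as a shift and turn from the pose commanded when the call began, along the tool's axes at that moment; what a row does not reach only later rows make up. A row lasts 1/8 s, in which the tool goes at most 62.5 mm and 10.7 degrees, less where a joint would pass 70% of its speed; a pose out of reach is approached as far as the arm can. A call with a gripper value outside its range is refused whole. The fingers move at their own pace and stop on an object; "force" is the grip in N (left out, the last holds). Time passes only in rows, so rows that repeat a pose let the fingers close. It gives the time, the measured TCP pose, the force and the opening at its end, in the units of the state.
- get_state(): the state, without advancing time (a new reading comes with each control period).
- imaging.read_camera(name): name is "scene" or "side" or "wrist"; returns the picture (480x640x3 uint8, red, green, blue); there is no depth.
- imaging.camera_info(name): a dict with "fx", "fy", "cx", "cy" (pixels), "world_to_cam" (4x4, takes a point from world to camera coordinates). Camera axes: x right, y down, z forward; pixel columns grow to the right and rows downward; lengths in m; the calibration is good to about 2 mm. The wrist camera is an equidistant fisheye: a pixel r from the principal point sees the ray r / f radians off the axis. A picture is of the moment at which its call begins: read the wrist's pose just before it. camera_info takes no time and is no camera call; for the wrist camera it gives the pose at the moment of the call.
- env.hand_in(): hands the job in, once; it reports no verdict.
Trained networks look in the newest picture that a camera, given by its name, has taken for a name from the list of things; names that differ only in an ending like _2 or _b are one class to them, and where a whole thing is asked for, a point or a joint stands for the part that bears it (a point fixed in the world has none). Each returns a list of dicts, best first, with "conf" (0 to 1); they miss things now and then, are a little off and sometimes report something else, mostly with a low value. They report only what shows in the picture. A call takes as long as a camera call. They do not tell look-alikes from the thing itself.
- spotter.spot_in(camera, query): "extent" ([left, top, right, bottom] in pixels, round what is visible of it).
The state is a dict: "clock": time; "joint_pos": joint angles; "qvel": joint speeds; "tau": joint torques, N m; "tcp_pos": TCP position; "orientation": TCP orientation; "wrist_force": force on the tool from outside, world axes, zero at the start; "ft_torque": the same for the moment, N m; "finger_gap": finger opening in m.
Only numpy, scipy, OpenCV 4.12 (cv2) and the standard library are available. Lean on these libraries where they do the work, as an engineer would, in place of code of your own. Each camera call takes 0.05 s, during which the arm holds its last target. There are 200 camera calls.

## Working session

There is one attempt and no reset: what is moved stays moved. The work goes in short steps, Python scripts to look and compute and a tool call to move; the robot and the scene stay as the last step left them, time stands still between calls to the robot, and variables do not carry over. Pictures are saved under pics/ and viewed, about 8 in all and at most 12, crops included, and the job is handed in when it is done.

Besides the shell and the picture viewer there is one more tool, called as name(argument=value, ...), one argument or row to a line, values as JSON. play_rows: Moves the arm, as the interface text tells. Its arguments: {"type":"object","properties":{"moves":{"type":"array"},"force":{"type":"number"}},"required":["moves"]}

```bash
mkdir -p pics; ls
python3 - <<'E'
from workcell import get_state, imaging, spotter
import cv2,numpy as np
s=get_state();print(s)
ims=[]
for c in ["scene","side","wrist"]:
    im=imaging.read_camera(c);cv2.imwrite(f"pics/{c}0.png",im[:,:,::-1])
    i=imaging.camera_info(c);print(c,i["fx"],i["fy"],i["cx"],i["cy"],np.round(i["world_to_cam"],4).tolist())
    for q in ["post","post_grip","stage_mouth","rack_top","round_post"]:
        print(q,[(np.round(d["extent"]).astype(int).tolist(),round(d["conf"],2)) for d in spotter.spot_in(c,q)[:4]])
E
```

```text
pics
{'clock': 0.0, 'joint_pos': array([1.03238480e+00, 3.14013504e-01, 4.49803740e-02, 1.30363246e+00,
       2.76079113e-06, 1.43117695e+00]), 'qvel': array([-2.01882147e-04, -2.59533611e-04,  1.16416326e-04, -3.38149184e-04,
        7.93936602e-05,  9.03576087e-06]), 'tau': array([-2.38214059e-03, -4.80636334e+01,  2.98528469e+01,  1.96297572e-02,
       -5.69292155e-06,  3.46830473e-05]), 'tcp_pos': array([0.22302251, 0.52941774, 0.23040202]), 'orientation': array([-3.12121398e-04,  1.98077320e-01,  9.80185953e-01, -8.80974719e-04]), 'wrist_force': array([0.13794492, 0.47897184, 0.50383182]), 'ft_torque': array([-0.00777302, -0.0185372 , -0.00225719]), 'finger_gap': 0.0855205357287646}
scene 605.6924010634801 605.6924010634801 318.35194264656224 240.97435452193875 [[-0.4591, -0.8883, -0.012, 0.4354], [-0.4572, 0.2479, -0.8541, 0.2591], [0.7617, -0.3866, -0.5199, 0.7982], [0.0, 0.0, 0.0, 1.0]]
post [([244, 258, 273, 291], 0.96), ([249, 305, 280, 357], 0.74), ([191, 289, 220, 340], 0.68)]
post_grip [([245, 306, 280, 361], 0.9), ([194, 290, 221, 338], 0.84), ([247, 257, 273, 292], 0
[... 370 characters left out ...]
st [([285, 266, 314, 305], 0.73), ([288, 309, 322, 359], 0.72), ([347, 290, 373, 338], 0.68)]
post_grip [([283, 268, 314, 303], 0.98), ([287, 308, 322, 359], 0.63)]
stage_mouth [([310, 200, 363, 244], 0.6)]
rack_top [([273, 252, 340, 326], 0.66)]
round_post [([306, 242, 326, 269], 0.95)]
wrist 371.64829954431775 371.64829954431775 318.87388249185284 237.46082120844636 [[0.3887, 0.9214, 0.0007, -0.5757], [0.8712, -0.3677, 0.3254, -0.0414], [0.3, -0.1259, -0.9456, 0.3803], [0.0, 0.0, 0.0, 1.0]]
post [([237, 359, 278, 418], 0.7)]
post_grip [([236, 358, 277, 421], 0.94), ([317, 383, 354, 418], 0.77)]
stage_mouth [([127, 448, 142, 462], 0.59)]
rack_top [([223, 405, 294, 430], 0.89)]
round_post []
```

Run:
```python
import cv2,numpy as np
a=cv2.imread("pics/scene0.png")[200:380,170:490];b=cv2.imread("pics/side0.png")[180:380,240:420]
cv2.imwrite("pics/v1.png",np.vstack([cv2.resize(a,(533,300),interpolation=3),cv2.resize(b[:,:],(533,592),interpolation=3)[:300]]))
cv2.imwrite("pics/v1.png",np.hstack([cv2.resize(a,None,fx=1.5,fy=1.5,interpolation=2)[:270],cv2.resize(b,(243,270),interpolation=2)]))
```

```text
(no output)
```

View pics/v1.png

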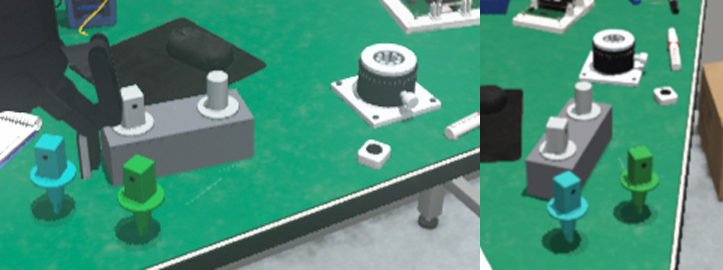

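```bash
cat > h.py <<'E'
import numpy as np
from workcell import get_state, imaging
def ray(cam,u,v,i=None):
    i=i or imaging.camera_info(cam);T=np.array(i["world_to_cam"]);x=(u-i["cx"])/i["fx"];y=(v-i["cy"])/i["fy"]
    if cam=="wrist":
        t=np.hypot(x,y);d=np.array([np.sin(t)*x/t,np.sin(t)*y/t,np.cos(t)]) if t else np.array([0,0,1.])
    else: d=np.array([x,y,1.])
    return -T[:3,:3].T@T[:3,3],T[:3,:3].T@d
def at_z(cam,u,v,z,i=None):
    o,d=ray(cam,u,v,i);return o+d*(z-o[2])/d[2]
def proj(cam,p,i=None):
    i=i or imaging.camera_info(cam);T=np.array(i["world_to_cam"]);q=T[:3,:3]@np.asarray(p)+T[:3,3]
    if cam=="wrist":
        r=np.hypot(q[0],q[1]);t=np.arctan2(r,q[2]);q=np.array([q[0]/r*t,q[1]/r*t,1])
    return np.array([i["cx"]+i["fx"]*q[0]/q[2],i["cy"]+i["fy"]*q[1]/q[2]])
def tri(l):
    A=np.zeros((3,3));b=np.zeros(3)
    for r in l:
        o,d=ray(*r);d=d/np.linalg.norm(d);M=np.eye(3)-np.outer(d,d);A+=M;b+=M@o
    p=np.linalg.solve(A,b);return p
E
python3 - <<'E'
from h import *
print("A",tri([("scene",258.5,274.5),("side",299,285.5)]))
print("B",tri([("scene",264,332),("side",305,334)]))
print("C",tri([("scene",206,314),("side",360,314)]))
print("round",tri([("scene",316,264),("side",316,255.5)]))
print("stage",tri([("scene",427,256),("side",336,222)]), at_z("scene",427,256,.062),at_z("side",336,222,.062))
E
```

```text
A [0.49220583 0.34706473 0.07186007]
B [ 0.48292563  0.34719611 -0.03854066]
C [0.37260135 0.47219519 0.11819317]
round [0.48025366 0.24568825 0.07091405]
stage [0.47728908 0.01131503 0.0200354 ] [0.42307715 0.05527069 0.062     ] [0.46613732 0.08777651 0.062     ]
```

The picture shows the square post in the rack's near hole (scene ≈ 257,275), the round post at ≈ 315,262, and the stage rim centred at ≈ 429,237 in scene and 338,207 in side. The knob points toward the scene camera. The green and turquoise look-alikes stand in front of the rack.

Run:
```python
from h import *
from scipy.spatial.transform import Rotation as R
print("stage",tri([("scene",428.7,236.7),("side",338.5,207)]), at_z("scene",428.7,236.7,.062),at_z("side",338.5,207,.062))
print("green",tri([("scene",264,332),("side",360,314)]));print("turq",tri([("scene",206,314),("side",305,334)]))
s=get_state();q=s["orientation"];Rm=R.from_quat([q[1],q[2],q[3],q[0]]).as_matrix();print(Rm.round(3))
o,_=ray("wrist",320,240);print("cam in tool",Rm.T@(o-s["tcp_pos"]))
p=np.array([.492,.347,.0]);
print("d tool cm", (Rm.T@(p-s["tcp_pos"]))*100)
```

```text
stage [0.47171857 0.01640882 0.06399428] [0.47552975 0.01326649 0.062     ] [0.47183723 0.01401172 0.062     ]
green [0.38000153 0.38564488 0.04998443]
turq [0.46071446 0.45030016 0.05054221]
[[-0.922  0.388  0.   ]
 [ 0.388  0.922  0.   ]
 [-0.     0.    -1.   ]]
cam in tool [ 0.08442143  0.00049055 -0.14209605]
d tool cm [-31.86045935  -6.42968827  23.1365733 ]
```

play_rows(
  moves=[
    {"claw": 8.5, "delta_pos": [-6, -1.2, 0.5], "twist": 0},
    {"claw": 8.5, "delta_pos": [-12, -2.4, 1], "twist": 0},
    {"claw": 8.5, "delta_pos": [-18, -3.6, 1.5], "twist": 0},
    {"claw": 8.5, "delta_pos": [-24, -4.8, 2], "twist": 0},
    {"claw": 8.5, "delta_pos": [-30, -6, 2.5], "twist": 0},
    {"claw": 8.5, "delta_pos": [-31.9, -6.4, 3], "twist": 0},
    {"claw": 8.5, "delta_pos": [-31.9, -6.4, 3], "twist": 0},
    {"claw": 8.5, "delta_pos": [-31.9, -6.4, 3], "twist": 0},
  ],
)

```text
clock: 1.9
tcp_pos: [0.4912, 0.3479, 0.2014]
orientation: [-0.0, 0.197, 0.98, 0.0]
wrist_force: [-0.3, -0.6, -0.9]
finger_gap: 0.0849
```

Run:
```python
from h import *
from workcell import spotter
import cv2
i=imaging.camera_info("wrist");im=imaging.read_camera("wrist");s=get_state();print(s["clock"],s["tcp_pos"],s["orientation"],s["joint_pos"][5])
np.save("i1.npy",np.array(i["world_to_cam"]))
cv2.imwrite("pics/w1.png",im[:,:,::-1])
print(proj("wrist",[.492,.347,.1]))
for q in ["post_grip","rack_top","round_post"]: print(q,[(np.round(d["extent"]).astype(int).tolist(),round(d["conf"],2)) for d in spotter.spot_in("wrist",q)[:4]])
```

```text
1.95 [0.49109075 0.34814905 0.2016078 ] [-1.80355101e-04  1.97105309e-01  9.80382294e-01  1.48210973e-04] 0.8799834507764174
[316.95316499 239.96021529]
post_grip [([292, 197, 347, 262], 0.97), ([394, 109, 456, 164], 0.89), ([276, 51, 339, 110], 0.82)]
rack_top [([161, 172, 363, 290], 0.95)]
round_post [([178, 223, 233, 287], 0.59)]
```

View pics/w1.png

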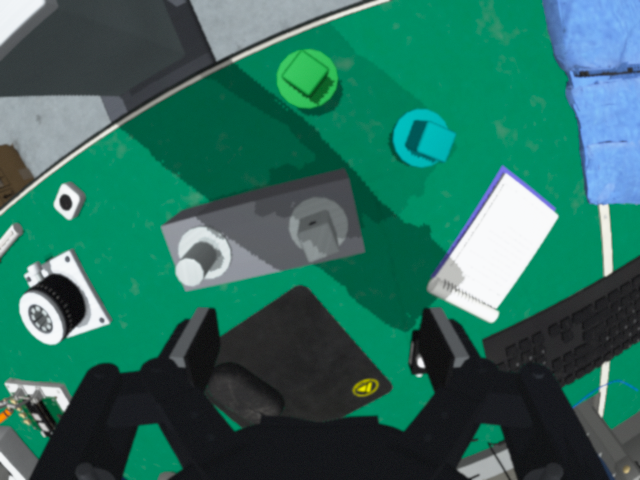

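```bash
cat >> h.py <<'E'
def rect(im,i,cx,cy,z,half,n):
    import cv2
    xs=np.linspace(-half,half,n);m=np.array([[proj("wrist",[cx+a,cy-b,z],i) for a in xs] for b in xs],np.float32)
    return cv2.remap(im,m[...,0],m[...,1],cv2.INTER_CUBIC)
E
python3 - <<'E'
from h import *
import cv2
im=cv2.imread("pics/w1.png");i=imaging.camera_info("wrist");i["world_to_cam"]=np.load("i1.npy")
a=rect(im,i,.492,.347,.1,.04,400);b=rect(im,i,.492,.347,.06,.04,400)
for k in (a,b):
    k=cv2.convertScaleAbs(k,k,alpha=1.5)
    cv2.line(k,(200,190),(200,210),(0,0,255),1);cv2.line(k,(190,200),(210,200),(0,0,255),1)
cv2.imwrite("pics/v2.png",np.hstack([a,b]))
E
```

```text
(no output)
```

View pics/v2.png

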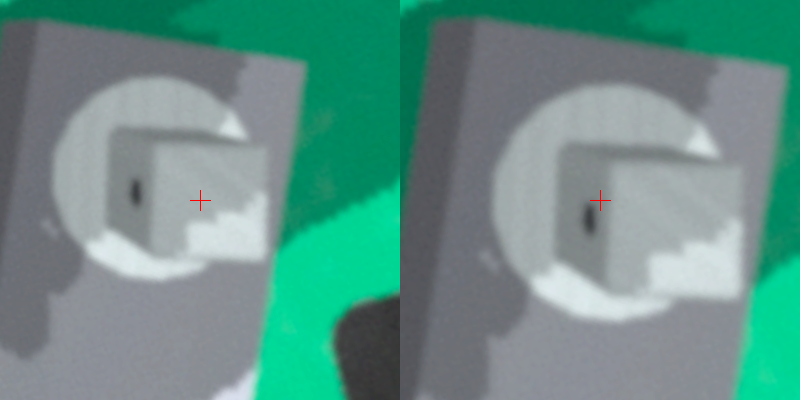

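Left panel: the top's centre is at about (210,202) px, so the world position is (0.494, 0.3466). The flange circle in the right panel agrees. The cross hole is in the −x face, so the post's x axis lies along world x to within about 2°. I'll turn the jaws to world y and go down.

play_rows(
  moves=[
    {"claw": 8.5, "delta_pos": [-0.3, 0, 2], "twist": -10},
    {"claw": 8.5, "delta_pos": [-0.3, 0, 4], "twist": -20},
    {"claw": 8.5, "delta_pos": [-0.3, 0, 5], "twist": -22.8},
    {"claw": 8.5, "delta_pos": [-0.3, 0, 5], "twist": -22.8},
  ],
)

```text
clock: 2.6
tcp_pos: [0.494, 0.3462, 0.1507]
orientation: [-0.001, 0.0, 1.0, -0.0]
wrist_force: [-0.0, -0.3, -0.5]
finger_gap: 0.0847
```

play_rows(
  force=50,
  moves=[
    {"claw": 8.5, "delta_pos": [0, 0, 4], "twist": 0},
    {"claw": 8.5, "delta_pos": [0, 0, 7], "twist": 0},
    {"claw": 8.5, "delta_pos": [0, 0, 8.5], "twist": 0},
    {"claw": 8.5, "delta_pos": [0, 0, 8.5], "twist": 0},
    {"claw": 1, "delta_pos": [0, 0, 8.5], "twist": 0},
    {"claw": 1, "delta_pos": [0, 0, 8.5], "twist": 0},
    {"claw": 1, "delta_pos": [0, 0, 8.5], "twist": 0},
    {"claw": 1, "delta_pos": [0, 0, 8.5], "twist": 0},
    {"claw": 1, "delta_pos": [0, 0, 8.5], "twist": 0},
    {"claw": 1, "delta_pos": [0, 0, 8.5], "twist": 0},
  ],
)

```text
clock: 3.85
tcp_pos: [0.4958, 0.3462, 0.0672]
orientation: [0.001, 0.0, 1.0, 0.0]
wrist_force: [-0.2, 0.5, 5.8]
finger_gap: 0.023
```

play_rows(
  moves=[
    {"claw": 1, "delta_pos": [0, 0, -3], "twist": 0},
    {"claw": 1, "delta_pos": [0, 0, -8], "twist": 0},
    {"claw": 1, "delta_pos": [0, 0, -12], "twist": 0},
    {"claw": 1, "delta_pos": [0, 0, -12], "twist": 0},
    {"claw": 1, "delta_pos": [-1, -6, -12], "twist": 0},
    {"claw": 1, "delta_pos": [-2, -12, -12], "twist": 0},
    {"claw": 1, "delta_pos": [-3, -18, -12], "twist": 0},
    {"claw": 1, "delta_pos": [-4, -24, -12], "twist": 0},
    {"claw": 1, "delta_pos": [-5, -30, -11], "twist": 0},
    {"claw": 1, "delta_pos": [-6.2, -33.2, -10], "twist": 0},
    {"claw": 1, "delta_pos": [-6.2, -33.2, -10], "twist": 0},
    {"claw": 1, "delta_pos": [-6.2, -33.2, -10], "twist": 0},
  ],
)

```text
clock: 5.35
tcp_pos: [0.5558, 0.0142, 0.165]
orientation: [-0.001, 0.001, 1.0, 0.0]
wrist_force: [-0.7, 0.3, -1.6]
finger_gap: 0.0232
```

Run:
```python
from h import *
import cv2
i=imaging.camera_info("wrist");im=imaging.read_camera("wrist")[:,:,::-1].copy();s=get_state();print(s["clock"],s["tcp_pos"],s["orientation"],s["finger_gap"],s["wrist_force"])
np.save("i2.npy",np.array(i["world_to_cam"]));cv2.imwrite("pics/w2.png",im)
sc=imaging.read_camera("scene")[:,:,::-1];cv2.imwrite("pics/s2.png",sc)
a=rect(im,i,.4735,.014,.062,.05,400)
k=np.clip(rect(im,i,.4735,.014,.028,.025,400).astype(float)*2.0,0,255).astype(np.uint8)
for j in (a,): cv2.line(j,(200,190),(200,210),(0,0,255),1);cv2.line(j,(190,200),(210,200),(0,0,255),1)
cv2.imwrite("pics/v3.png",np.hstack([a,k]))
```

```text
5.4 [0.55608521 0.01471591 0.16553255] [-8.78248780e-04  3.53424320e-05  9.99999561e-01  3.24748762e-04] 0.023632809862310096 [-0.07380068 -0.49762405 -0.60708173]
```

View pics/v3.png

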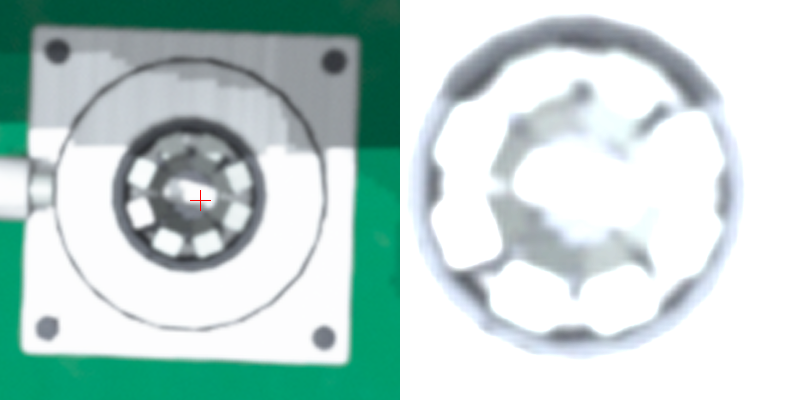

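The rim is centred at (190,193) px in the left panel, which puts the mouth at about (0.471, 0.0158). Its inner diameter of about 38.7 mm fits the 39 mm given. The knob points along −x. The right panel is overexposed, so I'll render the socket floor with proper contrast.

Run:
```python
from h import *
import cv2
im=cv2.imread("pics/w2.png");i=imaging.camera_info("wrist");i["world_to_cam"]=np.load("i2.npy")
a=rect(im,i,.471,.0158,.028,.012,400);print(a.min(),a.max())
g=cv2.normalize(cv2.cvtColor(a,cv2.COLOR_BGR2GRAY),None,0,255,cv2.NORM_MINMAX)
sc=cv2.imread("pics/s2.png");cv2.imwrite("pics/v4.png",np.hstack([cv2.cvtColor(g,cv2.COLOR_GRAY2BGR),cv2.resize(sc[170:330,340:500],(400,400))]))
```

```text
68 254
```

View pics/v4.png

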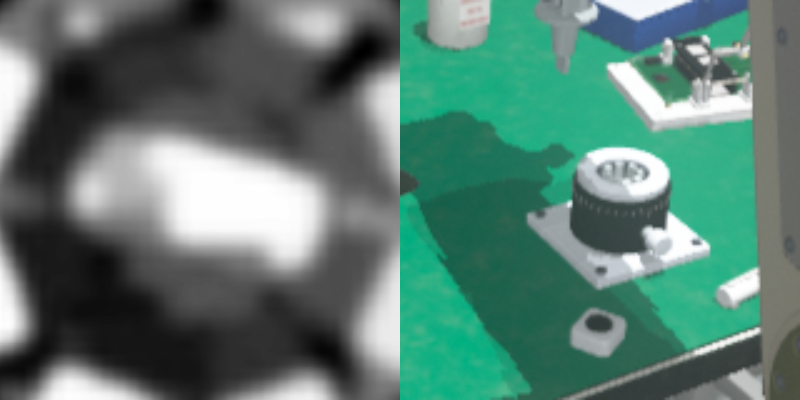

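The floor shows a bright slot-like patch of about 15 x 7 mm, centred on the axis and tilted about −14° (clockwise) in world axes. Before inserting, I'll check how the post sits in the grip.

Run:
```python
from h import *
import cv2
im=cv2.imread("pics/w2.png");i=imaging.camera_info("wrist");i["world_to_cam"]=np.load("i2.npy")
tcp=np.array([.556,.0143,.1653])
zt=tcp[2]+.1-.0657   # post top
for z,n in ((zt,"top"),(zt-.040,"flange top")): print(n,proj("wrist",[tcp[0],tcp[1],z],i))
a=rect(im,i,tcp[0],tcp[1],zt,.035,400);b=rect(im,i,tcp[0],tcp[1],zt-.04,.035,400)
for k in (a,b): cv2.line(k,(200,180),(200,220),(0,0,255),1);cv2.line(k,(180,200),(220,200),(0,0,255),1)
cv2.imwrite("pics/v5.png",np.hstack([a,b]))
```

```text
top [317.13280301 361.09902931]
flange top [317.40057505 307.1750339 ]
```

View pics/v5.png

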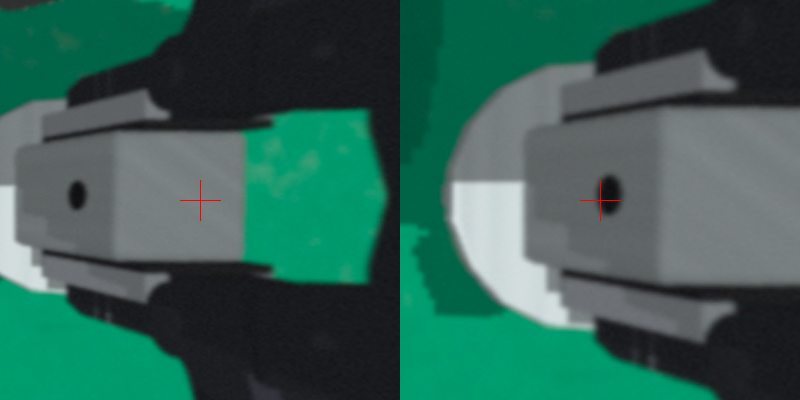

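The post hangs upright in the grip, square to the jaws. Its centre sits about −3.6 mm in x and +0.7 mm in y from the TCP, and the top and the flange agree on that. I'll turn 14°, move over the socket, and check alignment with the fixed cameras.

play_rows(
  moves=[
    {"claw": 1, "delta_pos": [4, 0, 0], "twist": 7},
    {"claw": 1, "delta_pos": [8.2, 0, 0], "twist": 14},
    {"claw": 1, "delta_pos": [8.2, 0, 2], "twist": 14},
    {"claw": 1, "delta_pos": [8.2, 0, 3.3], "twist": 14},
    {"claw": 1, "delta_pos": [8.2, 0, 3.3], "twist": 14},
  ],
)

```text
clock: 6.08
tcp_pos: [0.4744, 0.0147, 0.1325]
orientation: [-0.001, 0.122, 0.993, 0.0]
wrist_force: [0.1, -0.4, -0.6]
finger_gap: 0.0231
```

Run:
```python
from h import *
import cv2
s=get_state();print(s["clock"],s["tcp_pos"],s["orientation"],s["finger_gap"],s["wrist_force"])
out=[]
for c,z in (("scene",4),("side",4)):
    im=imaging.read_camera(c)[:,:,::-1].copy();cv2.imwrite(f"pics/{c}3.png",im)
    p=proj(c,[.471,.0158,.09]).astype(int);print(c,p)
    out.append(cv2.resize(im[p[1]-50:p[1]+50,p[0]-50:p[0]+50],(400,400),interpolation=cv2.INTER_CUBIC))
cv2.imwrite("pics/v6.png",np.hstack(out))
```

```text
6.075 [0.47437622 0.0146574  0.13251677] [-8.24310438e-04  1.21644696e-01  9.92573362e-01  9.58938798e-05] 0.023136548069415144 [ 0.05597522 -0.44840705 -0.58329734]
scene [430 224]
side [338 196]
```

View pics/v6.png

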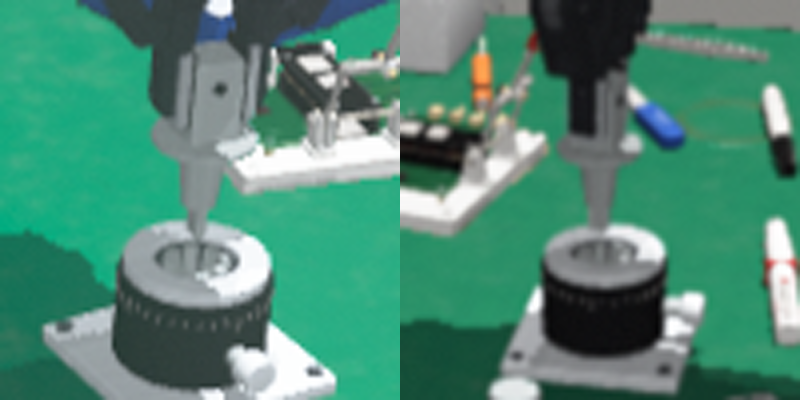

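Run:
```python
from h import *
from scipy.optimize import least_squares
zf=.124
def fit(us,us2,z): # columns in scene, side -> xy at z
    return least_squares(lambda p:[proj("scene",[p[0],p[1],z])[0]-us,proj("side",[p[0],p[1],z])[0]-us2],[.471,.016]).x
print("flange",fit(431,337.75,zf),"tip",fit(380+197/4,288+199/4,.076),"rim",fit(428.75,339.4,.062),"hole",fit(380+196.5/4,288+204.5/4,.062))
```

```text
flange [0.47350654 0.01596009] tip [0.47346533 0.01495443] rim [0.46921996 0.01776626] hole [0.47006594 0.01630161]
```

play_rows(
  moves=[
    {"claw": 1, "delta_pos": [0.26, 0.02, 1], "twist": 0},
    {"claw": 1, "delta_pos": [0.26, 0.02, 2], "twist": 0},
    {"claw": 1, "delta_pos": [0.26, 0.02, 3], "twist": 0},
    {"claw": 1, "delta_pos": [0.26, 0.02, 3.8], "twist": 0},
    {"claw": 1, "delta_pos": [0.26, 0.02, 4.2], "twist": 0},
    {"claw": 1, "delta_pos": [0.26, 0.02, 4.2], "twist": 0},
  ],
)

```text
clock: 6.92
tcp_pos: [0.4722, 0.0148, 0.091]
orientation: [-0.0, 0.122, 0.992, 0.0]
wrist_force: [-0.0, -0.1, -1.1]
finger_gap: 0.0233
```

play_rows(
  moves=[
    {"claw": 1, "delta_pos": [0, 0, 0.2], "twist": 0},
    {"claw": 1, "delta_pos": [0, 0, 0.4], "twist": 0},
    {"claw": 1, "delta_pos": [0, 0, 0.55], "twist": 0},
    {"claw": 1, "delta_pos": [0, 0, 0.55], "twist": 0},
  ],
)

```text
clock: 7.42
tcp_pos: [0.4724, 0.0148, 0.0857]
orientation: [-0.0, 0.122, 0.992, 0.0]
wrist_force: [0.2, 0.3, -1.4]
finger_gap: 0.0236
```

play_rows(
  moves=[
    {"claw": 1, "delta_pos": [0, 0, 0.15], "twist": 0},
    {"claw": 1, "delta_pos": [0, 0, 0.3], "twist": 0},
    {"claw": 1, "delta_pos": [0, 0, 0.3], "twist": 0},
  ],
)

```text
clock: 7.8
tcp_pos: [0.4722, 0.0147, 0.0826]
orientation: [-0.0, 0.122, 0.992, -0.0]
wrist_force: [-0.6, -0.6, -1.4]
finger_gap: 0.0238
```

play_rows(
  moves=[
    {"claw": 1, "delta_pos": [0, 0, 0.15], "twist": 0},
    {"claw": 1, "delta_pos": [0, 0, 0.3], "twist": 0},
    {"claw": 1, "delta_pos": [0, 0, 0.3], "twist": 0},
  ],
)

```text
clock: 8.18
tcp_pos: [0.4722, 0.0145, 0.0796]
orientation: [-0.0, 0.122, 0.992, -0.0]
wrist_force: [-1.9, -2.4, -1.1]
finger_gap: 0.0237
```

play_rows(
  moves=[
    {"claw": 1, "delta_pos": [0.04, -0.06, 0], "twist": 0},
    {"claw": 1, "delta_pos": [0.06, -0.1, 0], "twist": 0},
    {"claw": 1, "delta_pos": [0.06, -0.1, 0], "twist": 0},
  ],
)

```text
clock: 8.55
tcp_pos: [0.4719, 0.0142, 0.0798]
orientation: [0.0, 0.122, 0.993, 0.0]
wrist_force: [0.4, 1.0, -2.0]
finger_gap: 0.0235
```

play_rows(
  moves=[
    {"claw": 1, "delta_pos": [-0.01, 0.03, 0.1], "twist": 0},
    {"claw": 1, "delta_pos": [-0.01, 0.03, 0.2], "twist": 0},
    {"claw": 1, "delta_pos": [-0.01, 0.03, 0.2], "twist": 0},
  ],
)

```text
clock: 8.93
tcp_pos: [0.4721, 0.0143, 0.0782]
orientation: [0.0, 0.122, 0.993, 0.0]
wrist_force: [-1.5, 0.7, 4.1]
finger_gap: 0.0233
```

Run:
```python
from h import *
import cv2
out=[]
for c in ("scene","side"):
    im=imaging.read_camera(c)[:,:,::-1].copy()
    p=proj(c,[.471,.0158,.075]).astype(int);print(c,p)
    out.append(cv2.resize(im[p[1]-40:p[1]+40,p[0]-40:p[0]+40],(400,400),interpolation=cv2.INTER_CUBIC))
cv2.imwrite("pics/v7.png",np.hstack(out))
```

```text
scene [429 232]
side [338 202]
```

View pics/v7.png

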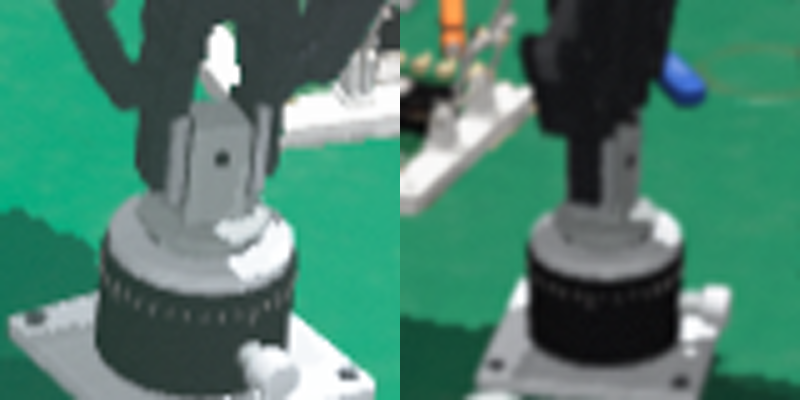

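The flange sits just above the rim, a few mm proud and centred. A tang standing on the floor would leave 14 mm, so it is in the slot. I'll release and rise.

play_rows(
  moves=[
    {"claw": 4.5, "delta_pos": [0, 0, 0], "twist": 0},
    {"claw": 4.5, "delta_pos": [0, 0, 0], "twist": 0},
    {"claw": 4.5, "delta_pos": [0, 0, 0], "twist": 0},
    {"claw": 4.5, "delta_pos": [0, 0, 0], "twist": 0},
    {"claw": 4.5, "delta_pos": [0, 0, -2], "twist": 0},
    {"claw": 4.5, "delta_pos": [0, 0, -5], "twist": 0},
    {"claw": 4.5, "delta_pos": [0.22, 0.06, -6], "twist": 0},
    {"claw": 4.5, "delta_pos": [0.22, 0.06, -6], "twist": 0},
  ],
)

```text
clock: 10.02
tcp_pos: [0.47, 0.0153, 0.138]
orientation: [0.001, 0.122, 0.992, 0.0]
wrist_force: [-0.1, -0.6, -1.1]
finger_gap: 0.0451
```

Run:
```python
from h import *
import cv2
s=get_state();print(s["clock"],s["tcp_pos"],s["finger_gap"],s["wrist_force"])
i=imaging.camera_info("wrist");w=imaging.read_camera("wrist")[:,:,::-1].copy()
out=[rect(w,i,.470,.0155,.112,.03,400)];cv2.line(out[0],(190,200),(210,200),(0,0,255),1);cv2.line(out[0],(200,190),(200,210),(0,0,255),1)
for c in ("side",):
    im=imaging.read_camera(c)[:,:,::-1].copy()
    p=proj(c,[.471,.0158,.075]).astype(int);print(c,p)
    out.append(cv2.resize(im[p[1]-35:p[1]+35,p[0]-35:p[0]+35],(400,400),interpolation=cv2.INTER_CUBIC))
cv2.imwrite("pics/v8.png",np.hstack(out))
```

```text
10.025 [0.47002688 0.01532759 0.13803615] 0.045135556698569765 [-0.13853977 -0.56013335 -1.07453171]
side [338 202]
```

View pics/v8.png

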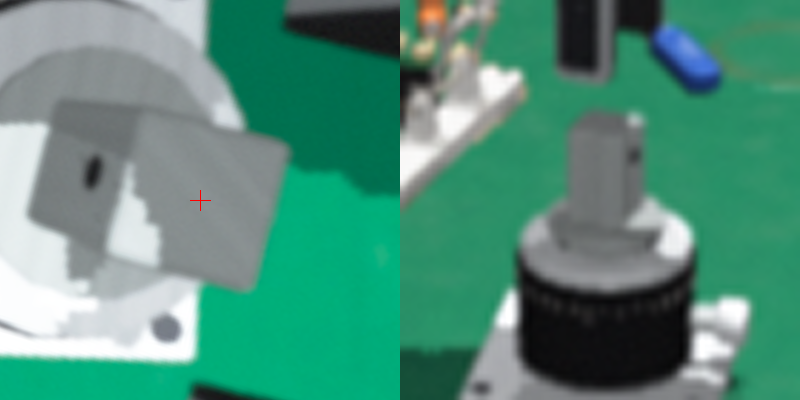

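The post stands free, upright and slightly proud, with its top centred under the TCP. I'll close the fingers and approach its top.

play_rows(
  moves=[
    {"claw": 0, "delta_pos": [0, 0, 0], "twist": 0},
    {"claw": 0, "delta_pos": [0, 0, 0], "twist": 0},
    {"claw": 0, "delta_pos": [0, 0, 0], "twist": 0},
    {"claw": 0, "delta_pos": [0, 0, 0.7], "twist": 0},
    {"claw": 0, "delta_pos": [0, 0, 1.4], "twist": 0},
    {"claw": 0, "delta_pos": [0, 0, 2], "twist": 0},
    {"claw": 0, "delta_pos": [0, 0, 2.3], "twist": 0},
    {"claw": 0, "delta_pos": [0, 0, 2.5], "twist": 0},
    {"claw": 0, "delta_pos": [0, 0, 2.5], "twist": 0},
  ],
)

```text
clock: 11.25
tcp_pos: [0.4698, 0.0153, 0.1127]
orientation: [-0.0, 0.122, 0.992, 0.0]
wrist_force: [1.7, -0.0, 0.1]
finger_gap: -0.0003
```

play_rows(
  moves=[
    {"claw": 0, "delta_pos": [0, 0, 0.1], "twist": 0},
    {"claw": 0, "delta_pos": [0, 0, 0.2], "twist": 0},
    {"claw": 0, "delta_pos": [0, 0, 0.3], "twist": 0},
    {"claw": 0, "delta_pos": [0, 0, 0.3], "twist": 0},
  ],
)

```text
clock: 11.75
tcp_pos: [0.4702, 0.0153, 0.1104]
orientation: [0.001, 0.122, 0.992, 0.0]
wrist_force: [-0.4, 0.2, 5.1]
finger_gap: 0.0001
```

play_rows(
  moves=[
    {"claw": 0, "delta_pos": [0, 0, 0.1], "twist": 0},
    {"claw": 0, "delta_pos": [0, 0, 0.2], "twist": 0},
    {"claw": 0, "delta_pos": [0, 0, 0.3], "twist": 0},
    {"claw": 0, "delta_pos": [0, 0, 0.3], "twist": 0},
  ],
)

```text
clock: 12.25
tcp_pos: [0.4705, 0.0153, 0.1081]
orientation: [0.001, 0.122, 0.992, 0.0]
wrist_force: [-2.2, 0.3, 10.7]
finger_gap: -0.0001
```

play_rows(
  moves=[
    {"claw": 0, "delta_pos": [0, 0, 0.1], "twist": 0},
    {"claw": 0, "delta_pos": [0, 0, 0.2], "twist": 0},
    {"claw": 0, "delta_pos": [0, 0, 0.3], "twist": 0},
    {"claw": 0, "delta_pos": [0, 0, 0.3], "twist": 0},
  ],
)

```text
clock: 12.75
tcp_pos: [0.4706, 0.0152, 0.1061]
orientation: [0.001, 0.122, 0.993, 0.0]
wrist_force: [-4.8, 0.6, 18.2]
finger_gap: 0.0003
```

play_rows(
  moves=[
    {"claw": 0, "delta_pos": [0, 0, 0.1], "twist": 0},
    {"claw": 0, "delta_pos": [0, 0, 0.25], "twist": 0},
    {"claw": 0, "delta_pos": [0, 0, 0.25], "twist": 0},
  ],
)

```text
clock: 13.12
tcp_pos: [0.4707, 0.0153, 0.1059]
orientation: [0.002, 0.122, 0.993, -0.0]
wrist_force: [-12.2, 1.3, 37.5]
finger_gap: 0.0002
```

The force jumped from 18 to 37 N with only 0.2 mm of travel, at a top height of 0.106 as expected, so the flange is home. I'll retreat and check.

play_rows(
  moves=[
    {"claw": 0, "delta_pos": [0, 0, -0.5], "twist": 0},
    {"claw": 0, "delta_pos": [0, 0, -3], "twist": 0},
    {"claw": 0, "delta_pos": [0, 0, -8], "twist": 0},
    {"claw": 0, "delta_pos": [0, 0, -10], "twist": 0},
    {"claw": 0, "delta_pos": [0, 0, -10], "twist": 0},
  ],
)

```text
clock: 13.75
tcp_pos: [0.471, 0.0151, 0.2025]
orientation: [0.002, 0.122, 0.992, 0.0]
wrist_force: [0.0, -0.5, -0.3]
finger_gap: 0.0002
```

Run:
```python
from h import *
import cv2
s=get_state();print(s["clock"],s["tcp_pos"],s["wrist_force"])
out=[]
for c in ("scene","side"):
    im=imaging.read_camera(c)[:,:,::-1].copy()
    p=proj(c,[.471,.0158,.075]).astype(int)
    out.append(cv2.resize(im[p[1]-35:p[1]+35,p[0]-35:p[0]+35],(400,400),interpolation=cv2.INTER_CUBIC))
    if c=="scene": cv2.imwrite("pics/sc9.png",im); out.append(cv2.resize(im[220:340,220:340],(400,400)))
cv2.imwrite("pics/v9.png",cv2.resize(np.hstack(out),(798,266)))
```

```text
13.75 [0.47096016 0.01513421 0.2025201 ] [ 0.04944997 -0.51102345 -0.2561388 ]
```

View pics/v9.png

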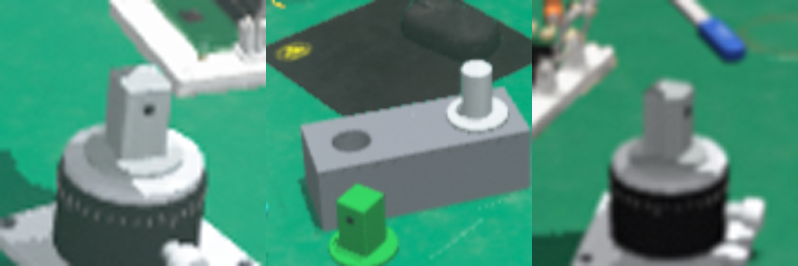

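The flange lies flat on the rim with the post upright. The round post still stands in its rack hole, and the arm is clear.

```bash
python3 -c "
from workcell import env
print(env.hand_in())"
```

```text
the job is handed in; nothing more can be done
None
```

The square-headed post is seated in the stage's socket with its flange on the rim, and I handed the job in at about 14 s; no verdict is reported.

- **Slot angle:** I read it from a wrist picture of the socket floor, at about −14° in world axes. The tang dropped in there without any searching.
- **Letting go:** I released the post with the flange about 5–6 mm proud, by arm position and with the pictures agreeing.
- **Tapping home:** I pressed with closed fingers on top. The force climbed from 5 to 18 N, then jumped to 37 N with only 0.2 mm of travel, with the fingertips at z = 0.106, the height expected for a fully home post.
- **Last checks:** The final pictures show the flange on the rim with the post upright, the round-headed post still in its hole, and the arm about 10 cm clear with almost no wrist force.
- **What disagreed:**
  - The wrist camera and the fixed cameras differed by about 3 mm on where the post was relative to the socket. I moved most of the way to the fixed cameras' value and trimmed the rest using the side forces.
  - The tap also built up to 12 N of side force at its peak.

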